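# Square up a stack of pot-handle blanks and weigh it down

### The arm

A 6-joint arm with a two-finger parallel gripper is mounted at the origin on the work surface. World frame = base frame: x ahead of the robot, y to its left, z up, the work surface at z = 0. Lengths are in mm, angles in rad, forces in N, time in s.
With the tool pointing down it reaches from about 325 to 775 mm from the base axis. Payload 9.3 kg.
Tool frame: the origin (TCP) lies midway between the tips of the shut fingers; the grasp point (between the pads) lies 19 mm behind it; z points along the fingers, y is the line along which they close (so a half turn about z gives the same grasp; the last joint's range is limited). The gripper opens to 85 mm and grips with 20 to 120 N. Pads are 22 mm wide; open, the fingers measure 114 mm over their backs; the gripper's body (76 mm by 85 mm) begins 54 mm behind the grasp point. The pads swing forward as they close: fully open they stand 13 mm farther back than shut.
Start: joints at [1.104, 0.259, 0.021, 1.334, 0, 1.418], TCP at [169.773, 523.139, 231.279] pointing down, gripper open.
Joint ranges: [-3.04, 3.04], [-0.91, 1.82], [-1.04, 1.36], [-1.92, 1.95], [-1.52, 1.45], [-3.14, 3.14]. Speed limits (rad/s): [2.22, 2.22, 2.79, 3.14, 3.14, 3.14].

### API

Orientations are given as a unit quaternion [x, y, z, w].
In Python, from bench import robot, vision gives the robot as it stands.
- The arm moves only by the tool play_rows, never from a script. Its argument "targets" is a list of rows, each a list of 5 numbers: the shift along the tool's x, y, z in m, then the turn about the tool's z in degrees, then the finger opening in m, from 0 to 0.0854. A call has 1 to 20 rows; each row is the pose to reach, as a shift and turn from the pose commanded when the call began, along the tool's axes at that moment; what a row does not reach only later rows make up. A row lasts 1/8 s, in which the tool goes at most 62.5 mm and 10.7 degrees, less where a joint would pass 70% of its speed; a pose out of reach is approached as far as the arm can. A call with a gripper value outside its range is refused whole. The fingers move at their own pace and stop on an object; "newtons" is the grip in N (left out, the last holds). Time passes only in rows, so rows that repeat a pose let the fingers close. It gives the time, the measured TCP pose, the force, the opening and the grip force at its end, in the units of the state.
- robot.get_obs(): the state, without advancing time (a new reading comes with each control period).
- vision.read_camera(name): name is "scene" or "top" or "wrist"; returns (picture, depth): 420x560x3 uint8, red, green, blue; 420x560 float32, mm along the optical axis (not along the pixel's ray), 0 where there is no reading.
- vision.camera_info(name): a dict with "fx", "fy", "cx", "cy" (pixels), "R" (3x3) and "t" (3): a world point X has camera coordinates R X + t. Camera axes: x right, y down, z forward; pixel columns grow to the right and rows downward; lengths in mm; the calibration is good to about 2 mm. A picture is of the moment at which its call begins: read the wrist's pose just before it. camera_info takes no time and is no camera call; for the wrist camera it gives the pose at the moment of the call.
- robot.close_job(): hands the job in; it is judged then, once.
The state is a dict: "t": time; "q": joint angles; "joint_vel": joint speeds; "tau": joint torques, N m; "tcp_pos": TCP position; "ee_rot": TCP orientation; "ft_force": force on the tool from outside, world axes, zero at the start; "wrist_torque": the same for the moment, N m; "width": opening from 0.0 (shut) to 1.0 (fully open); "grasp_force": force on a finger pad.
Only numpy, scipy, OpenCV 4.12 (cv2) and the standard library are available. Lean on these libraries where they do the work, as an engineer would, in place of code of your own. Each camera call takes 0.05 s, during which the arm holds its last target. There are 200 camera calls.

### The job

Stack all the loose aluminium blanks flat on the ones already lying in the green jig, then tap the ragged stack from its open end and open side until every blank's end and side are flush against the two steel fences. Once the whole stack is square, and not before, stand the red weight from the hook upright on the middle of it; if a blank gets knocked out of line, square it again. Leave the hammer, pot and rivet can alone.

Things in the scene. Friction and masses are not known exactly. Their poses are not given: they have to be found in the camera images.
- jig: Squaring jig, fixed: green base plate 180 (x) x 124 (y) x 10 mm, origin at the centre of its underside. Two steel fences 10 mm thick rise 38 mm above the base's top: the end fence along the whole +x edge (inner face at x = +80 mm) and the side fence along the +y edge (inner face at y = +52 mm). The -x and -y sides are open.
- seat (a point): Point on the top face of the jig's base (10 mm above the table) below the centre of a blank that lies with one end against the end fence and one long side against the side fence; axes as the jig's. In the jig's frame at (25, 22, 10) mm.
- blank1: Aluminium pot-handle blank, a flat plate 110 x 60 x 5 mm, 90 g; origin at the centre of its underside, x along its length, z through its thickness, all blanks alike, smooth, sliding easily on one another and on the jig. At the start it lies crookedly in the jig, on the base, off both fences.
- blank2: Aluminium pot-handle blank, a flat plate 110 x 60 x 5 mm, 90 g; origin at the centre of its underside, x along its length, z through its thickness, all blanks alike, smooth, sliding easily on one another and on the jig. At the start it lies crookedly in the jig, on top of blank1, off both fences.
- blank3: Aluminium pot-handle blank, a flat plate 110 x 60 x 5 mm, 90 g; origin at the centre of its underside, x along its length, z through its thickness, all blanks alike, smooth, sliding easily on one another and on the jig. At the start it lies flat on the bench, or is absent.
- blank4: Aluminium pot-handle blank, a flat plate 110 x 60 x 5 mm, 90 g; origin at the centre of its underside, x along its length, z through its thickness, all blanks alike, smooth, sliding easily on one another and on the jig. At the start it lies flat on the bench, or is absent.
- blank5: Aluminium pot-handle blank, a flat plate 110 x 60 x 5 mm, 90 g; origin at the centre of its underside, x along its length, z through its thickness, all blanks alike, smooth, sliding easily on one another and on the jig. At the start it lies flat on the bench, or is absent.
- blank6: Aluminium pot-handle blank, a flat plate 110 x 60 x 5 mm, 90 g; origin at the centre of its underside, x along its length, z through its thickness, all blanks alike, smooth, sliding easily on one another and on the jig. At the start it lies flat on the bench, or is absent.
- blank7: Aluminium pot-handle blank, a flat plate 110 x 60 x 5 mm, 90 g; origin at the centre of its underside, x along its length, z through its thickness, all blanks alike, smooth, sliding easily on one another and on the jig. At the start it lies flat on the bench, or is absent.
- stand: Hook stand, fixed: base 120 x 100 x 12 mm, origin at the centre of its underside, 14 mm square post in the middle. At the top a flat steel hook, 14 mm wide and 6 mm thick, runs from the post towards the stand's -x; its upper face is 160 mm above the bench, and its end at x = -87 mm turns up to 176 mm.
- weight: Red iron weight, 600 g: solid cylinder 56 mm across and 34 mm high, origin at the centre of its underside, z up. A rigid steel loop stands on it: two flat bars 12 mm wide (x) and 6 mm thick, outer faces at y = +-20 mm, and a crossbar at the top from z = 90 to 98 mm. At the start it hangs with the crossbar on the hook, its origin at x = -60 mm of the stand, its x axis along the hook.
- loop (a point): Centre of the top of the weight's loop, 98 mm above its origin.
- hammer: Hammer lying on the bench, a bystander.
- pot: Small aluminium pot, 120 mm across and 75 mm high, origin at the centre of its underside, a bystander.
- rivets: Can of rivets, 60 mm across and 80 mm high, origin at the centre of its underside, a bystander.
Mind the look-alikes: they are no part of the job. Leave any orange or turquoise look-alike of the blank7 alone.

How it is judged (in metres and radians):
On the way, in this order (a step that is already met when the one before it is completed fails the run):
1. every blank lies in the jig, stacked flat and flush with both fences within 4 mm, the weight not yet on the stack (x of blank1 in the frame of seat between -0.004 and 0.004 m and y of blank1 in the frame of seat between -0.004 and 0.004 m and angle between the x axis of each of blank1, blank2, blank3, blank4, blank5, blank6, blank7 and the x axis of seat, either way round below 0.06 rad and angle between the z axis of each of blank1, blank2, blank3, blank4, blank5, blank6, blank7 and the z axis of seat, either way round below 0.06 rad and z of each of blank1, blank2, blank3, blank4, blank5, blank6, blank7 in the frame of seat below 0.04 m and linear speed of each of blank1, blank2, blank3, blank4, blank5, blank6, blank7 below 0.01 m/s and x of blank2 in the frame of seat between -0.004 and 0.004 m and y of blank2 in the frame of seat between -0.004 and 0.004 m and x of blank3 in the frame of seat between -0.004 and 0.004 m and y of blank3 in the frame of seat between -0.004 and 0.004 m and x of blank4 in the frame of seat between -0.004 and 0.004 m and y of blank4 in the frame of seat between -0.004 and 0.004 m and x of blank5 in the frame of seat between -0.004 and 0.004 m and y of blank5 in the frame of seat between -0.004 and 0.004 m and x of blank6 in the frame of seat between -0.004 and 0.004 m and y of blank6 in the frame of seat between -0.004 and 0.004 m and x of blank7 in the frame of seat between -0.004 and 0.004 m and y of blank7 in the frame of seat between -0.004 and 0.004 m and horizontal distance between weight and seat above 0.08 m), for 0.3 s.
2. the weight stands upright on the middle of the stack (x of weight in the frame of seat between -0.02 and 0.02 m and y of weight in the frame of seat between -0.015 and 0.015 m and z of weight in the frame of seat between 0.02 and 0.04 m and angle between weight's own z axis and vertical below 0.08 rad and linear speed of weight below 0.01 m/s and angular speed of weight below 0.1 rad/s), for 0.2 s.
At the end, for the whole second after the job is handed in: Every blank present lies flat in the jig's stack with its end and side within 4 mm of the end and side fences, straight within 0.06 rad and at rest; the weight stands upright and still on top of the stack, within 20 mm along and 15 mm across of its middle (all of step 2 and x of blank1 in the frame of seat between -0.004 and 0.004 m and y of blank1 in the frame of seat between -0.004 and 0.004 m and angle between the x axis of each of blank1, blank2, blank3, blank4, blank5, blank6, blank7 and the x axis of seat, either way round below 0.06 rad and angle between the z axis of each of blank1, blank2, blank3, blank4, blank5, blank6, blank7 and the z axis of seat, either way round below 0.06 rad and z of each of blank1, blank2, blank3, blank4, blank5, blank6, blank7 in the frame of seat below 0.04 m and linear speed of each of blank1, blank2, blank3, blank4, blank5, blank6, blank7 below 0.01 m/s and x of blank2 in the frame of seat between -0.004 and 0.004 m and y of blank2 in the frame of seat between -0.004 and 0.004 m and x of blank3 in the frame of seat between -0.004 and 0.004 m and y of blank3 in the frame of seat between -0.004 and 0.004 m and x of blank4 in the frame of seat between -0.004 and 0.004 m and y of blank4 in the frame of seat between -0.004 and 0.004 m and x of blank5 in the frame of seat between -0.004 and 0.004 m and y of blank5 in the frame of seat between -0.004 and 0.004 m and x of blank6 in the frame of seat between -0.004 and 0.004 m and y of blank6 in the frame of seat between -0.004 and 0.004 m and x of blank7 in the frame of seat between -0.004 and 0.004 m and y of blank7 in the frame of seat between -0.004 and 0.004 m); the robot touches nothing.
It fails at once if the hammer is moved by more than 30 mm (distance of hammer from where it was at the start of the episode above 0.03 m).
It fails at once if the pot is moved by more than 30 mm (distance of pot from where it was at the start of the episode above 0.03 m).
It fails at once if the rivet can is moved by more than 30 mm (distance of rivets from where it was at the start of the episode above 0.03 m).
Of blank3, blank4, blank5, blank6, blank7 only 3 to 5 are there at a start; the rules pass over those that are not, and their reading is None.
At some moment in a run one of blank1, blank2, blank3, blank4, blank5, blank6, blank7 may be knocked a few centimetres aside while the robot is not near it.
It also fails if it takes over 210 s, if anything falls off the work surface, if the arm or the gripper's body presses on something with over 40 N, if the wrist force passes 120 N, or if a joint passes its speed limit or range.

## Working session

There is one attempt and no reset: what is moved stays moved. The work goes in short steps, Python scripts to look and compute and a tool call to move; the robot and the scene stay as the last step left them, time stands still between calls to the robot, and variables do not carry over. Pictures are saved under pics/ and viewed, at most 14 in all, crops included, and the job is handed in when it is done.

Besides the shell and the picture viewer there is one more tool, called after "Call:" as name(argument=value, ...) on one line, values as JSON. play_rows: Moves the arm, as the interface text tells. Its arguments: {"type":"object","properties":{"targets":{"type":"array"},"newtons":{"type":"number"}},"required":["targets"]}

```bash
ls; mkdir -p pics
python3 - <<'E'
from bench import robot, vision
import cv2,numpy as np
print(robot.get_obs())
for n in("top","scene"):
    p,d=vision.read_camera(n); np.savez(f"/tmp/{n}.npz",p=p,d=d); cv2.imwrite(f"pics/{n}0.png",p[:,:,::-1])
    print(n,vision.camera_info(n))
E
```

```text
pics
{'t': 0.0, 'q': array([ 1.10438187e+00,  2.59226932e-01,  2.07320250e-02,  1.33371886e+00,
       -2.80372654e-05,  1.41819485e+00]), 'joint_vel': array([-0.00144487, -0.00098071, -0.00016193, -0.00161027, -0.00054641,
        0.00147336]), 'tau': array([ 1.63587520e-03, -5.55640590e+01,  3.44532394e+01,  1.35663286e-02,
       -2.78447233e-04,  2.61963004e-05]), 'tcp_pos': array([169.6552942 , 522.86531204, 230.63560401]), 'ee_rot': array([ 1.56263405e-01,  9.87715164e-01, -6.79313395e-04, -2.02516306e-04]), 'ft_force': array([-0.26071622,  0.59042626, -0.22862258]), 'wrist_torque': array([-0.02007636, -0.05441816,  0.00431095]), 'grasp_force': 0.0, 'width': 1.0018111975398292}
top {'fx': 511.4940463641007, 'fy': 511.4940463641007, 'cx': 275.0218639872056, 'cy': 219.96310743508084, 'R': array([[ 0.01719138, -0.99983259,  0.00626416],
       [-0.99504714, -0.01772191, -0.09781172],
       [ 0.09790636, -0.00455162, -0.99518522]]), 't': array([ -15.74299536,  555.19781411, 1209.63357785])}
scene {'fx': 394.8822995615703, 'fy': 394.8822995615703, 'cx': 278.43808341488517, 'cy': 213.4682336914345, 'R': array([[-0.77787203,  0.62841498, -0.00311732],
       [ 0.38059424,  0.46715273, -0.79807039],
       [-0.50006313, -0.62198307, -0.60255616]]), 't': array([ 401.60503557, -109.06666115, 1472.40425143])}
```

View pics/top0.png

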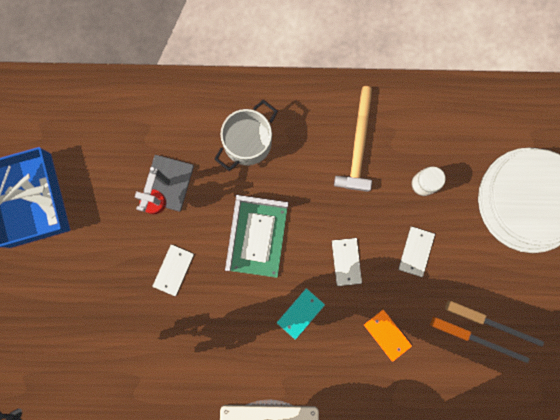

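View pics/scene0.png

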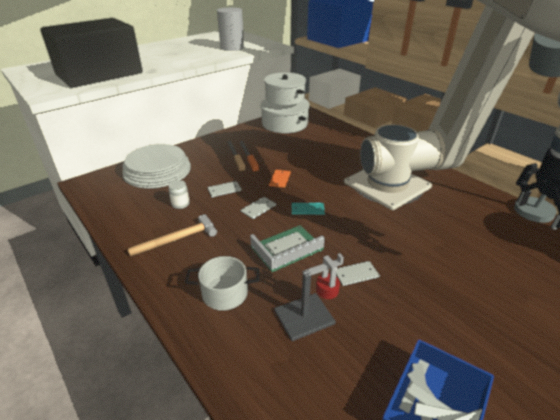

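Top view: jig at about (257,236), with the end fence up (+x) and the side fence left (+y). There are three loose white blanks at (173,270), (347,261) and (417,251). The stand and weight are at (165,185). The turquoise and orange look-alikes are at (300,314) and (388,335).

```bash
cat > h.py <<'E'
import numpy as np, cv2
from scipy.spatial.transform import Rotation as Rn
from bench import robot, vision
def unproj(uv,z,c):
    uv=np.atleast_2d(uv).astype(float)
    ray=np.c_[(uv[:,0]-c["cx"])/c["fx"],(uv[:,1]-c["cy"])/c["fy"],np.ones(len(uv))]@c["R"]
    C=-c["R"].T@c["t"]
    return C+ray*((z-C[2])/ray[:,2])[:,None]
def cloud(d,c):
    v,u=np.mgrid[:d.shape[0],:d.shape[1]]
    P=np.dstack([(u-c["cx"])/c["fx"]*d,(v-c["cy"])/c["fy"]*d,d])
    return (P-c["t"])@c["R"]
def rect(mask,z,c):
    """minAreaRect of a mask on plane z -> centre, (long,short), yaw deg of the long side"""
    v,u=np.nonzero(mask); P=unproj(np.c_[u,v],z,c)[:,:2].astype(np.float32)
    (cx,cy),(w,h),a=cv2.minAreaRect(P)
    if w<h: w,h,a=h,w,a+90
    return np.round([cx,cy,w,h,(a+90)%180-90],1)
def plan(*wp):
    """world way points x,y,z,yaw(deg of tool y axis) -> rows in tool axes"""
    o=robot.get_obs(); M=Rn.from_quat(o["ee_rot"]).as_matrix()
    y0=np.degrees(np.arctan2(M[1,1],M[0,1]))
    print("tcp",np.round(o["tcp_pos"],1),"yaw",round(y0,1),"t",o["t"],"F",np.round(o["ft_force"],1))
    for w in wp:
        s=M.T@(np.array(w[:3])-o["tcp_pos"])/1000
        t=-(w[3]-y0); t=(t+90)%180-90
        print(w,"->",np.round(s,4),"turn",round(t,1))
def look(name,n=None):
    c=vision.camera_info(name); p,d=vision.read_camera(name)
    if n: cv2.imwrite(f"pics/{n}.png",p[:,:,::-1])
    return p,d,c
def masks(p):
    h=cv2.cvtColor(p,cv2.COLOR_RGB2HSV).astype(int)
    return (h[...,1]<60)&(h[...,2]>110), (h[...,0]>60)&(h[...,0]<85)&(h[...,1]>90)
E
python3 - <<'E'
from h import *
z=np.load("/tmp/top.npz");p,d=z["p"],z["d"];c=vision.camera_info("top")
w,g=masks(p)
n,l,s,ce=cv2.connectedComponentsWithStats(w.astype(np.uint8))
P=cloud(d,c)
for i in range(1,n):
    if 150<s[i,4]<3000: print("W",ce[i].round(),s[i,4],rect(l==i,5,c),"z",np.median(P[l==i][:,2]).round(1))
n,l,s,ce=cv2.connectedComponentsWithStats(g.astype(np.uint8))
for i in range(1,n):
    if s[i,4]>150: print("G",ce[i].round(),s[i,4],rect(l==i,10,c),"z",np.median(P[l==i][:,2]).round(1))
# height map on stand, weight
roi=P[140:290,100:310].reshape(-1,3)
m=(roi[:,2]>140)&(roi[:,2]<185); print("hook",len(roi[m]), cv2.minAreaRect(roi[m][:,:2].astype(np.float32)))
h=cv2.cvtColor(p,cv2.COLOR_RGB2HSV); red=((h[...,0]<8)|(h[...,0]>172))&(h[...,1]>150)&(h[...,2]>80); red[:,220:]=0; red[:140]=0;red[230:]=0
print("red",rect(red,104,c),np.median(P[red],0))
q=P[190:285,215:295]; fm=(q[...,2]>40)&(q[...,2]<56); print("fence pts",fm.sum(), cv2.minAreaRect(q[fm][:,:2].astype(np.float32)))
E
```

```text
W [247. 137.] 1945 [770.9  73.3 135.5 127.6 -44.6] z 6.7
W [163. 182.] 1359 [637.1 276.1 143.8 115.2 -14.1] z 13.7
W [ 31. 195.] 1140 [610.2 594.8 170.2  99.5  68.1] z 36.6
W [428. 181.] 735 [ 663.  -384.6   87.1   62.1  -62.6] z 77.6
W [353. 183.] 420 [ 653.7 -196.7   91.9   29.9   82.8] z 24.5
W [246. 219.] 681 [518.2  39.5 187.7 129.5  -7.2] z 47.5
W [258. 237.] 1318 [514.7  35.4 116.6  69.4  -9. ] z 20.1
W [416. 251.] 1162 [ 487.  -353.8  112.2   62.6  -16.6] z 5.1
W [346. 262.] 1163 [ 458.6 -182.2  111.7   62.4    6.8] z 5.2
W [173. 270.] 1184 [431.1 240.6 112.7  62.7 -22.2] z 5.7
W [268. 413.] 1350 [ 99.3   0.3 232.7  32.2 -89.1] z 12.8
G [260. 241.] 1719 [509.6  32.7 167.3 112.7  -7.1] z 10.6
hook 428 ((605.90087890625, 270.251220703125), (40.78014373779297, 96.61351776123047), 74.70905303955078)
red [581.8 270.8  52.7  52.4 -50. ] [576.85101578 266.5323968  104.07251259]
fence pts 549 ((516.8569946289062, 36.91566467285156), (123.01554870605469, 179.367431640625), 82.81434631347656)
```

Checks hold: the blanks measure 112x62 at z=5, and the fence outline is 179x123. That puts the jig origin at about (516,37) with yaw -7.2°. Next I go for blank A at (431,240).

Run:
```python
from h import *
plan((431,240.6,120,67.8),(431,240.6,-3,67.8))
```

```text
tcp [169.7 522.9 230.7] yaw 72.0 t 0.1 F [ 0.  -0.  -0.7]
(431, 240.6, 120, 67.8) -> [-0.3357 -0.1877  0.1109] turn 4.2
(431, 240.6, -3, 67.8) -> [-0.3358 -0.1876  0.2339] turn 4.2
```

Call:
play_rows(targets=[[-0.336,-0.188,0.111,4.2,0.077],[-0.336,-0.188,0.111,4.2,0.077],[-0.336,-0.188,0.111,4.2,0.077],[-0.336,-0.188,0.111,4.2,0.077],[-0.336,-0.188,0.111,4.2,0.077],[-0.336,-0.188,0.111,4.2,0.077],[-0.336,-0.188,0.111,4.2,0.077],[-0.336,-0.188,0.111,4.2,0.077],[-0.336,-0.188,0.17,4.2,0.077],[-0.336,-0.188,0.2,4.2,0.077],[-0.336,-0.188,0.222,4.2,0.077],[-0.336,-0.188,0.222,4.2,0.077],[-0.336,-0.188,0.222,4.2,0.077]], newtons=30)

```text
t: 1.72
tcp_pos: [431.4, 241.3, 10.2]
ee_rot: [0.192, 0.981, 0.0, 0.0]
ft_force: [-0.3, -0.3, -0.0]
width: 0.9
grasp_force: 0.0
```

Run:
```python
from h import *
plan((431,240.6,-3,67.8)); look("wrist","w1"); print(robot.get_obs()["width"])
```

```text
tcp [431.4 241.3  10.2] yaw 67.9 t 1.725 F [-0.3 -0.3 -0. ]
(431, 240.6, -3, 67.8) -> [ 0.0002 -0.0008  0.0132] turn 0.1
0.903733853556398
```

View pics/w1.png

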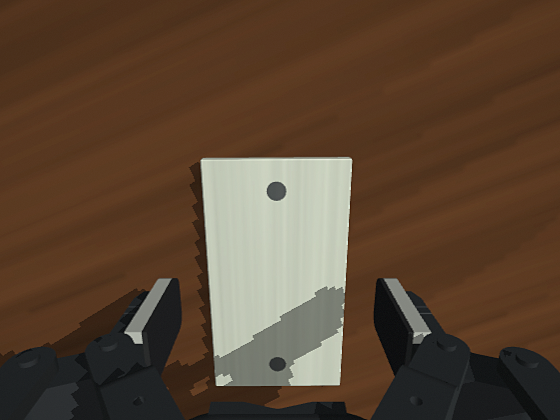

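The blank sits centred between the pads (pads at columns 180 and 376, blank at 207–348). I lower and grip.

Call:
play_rows(targets=[[0,-0.001,0.006,0,0.077],[0,-0.001,0.012,0,0.077],[0,-0.001,0.0125,0,0.07],[0,-0.001,0.0125,0,0.05],[0,-0.001,0.0125,0,0.05],[0,-0.001,0.0125,0,0.05],[0,-0.001,0.0125,0,0.05],[0,-0.001,0.0125,0,0.05]], newtons=30)

```text
t: 2.78
tcp_pos: [431.0, 239.7, -3.2]
ee_rot: [0.192, 0.981, 0.0, 0.0]
ft_force: [1.1, 0.5, 0.7]
width: 0.687
grasp_force: 32.4
```

Run:
```python
from h import *
plan((431,240,90,67.8),(527.9,35.5,90,82.8),(527.9,35.5,18.5,82.8))
```

```text
tcp [431.  239.7  -3.2] yaw 67.8 t 2.775 F [1.1 0.5 0.7]
(431, 240, 90, 67.8) -> [ 0.0001  0.0003 -0.0932] turn 0.0
(527.9, 35.5, 90, 82.8) -> [-0.1668 -0.1525 -0.0931] turn -15.0
(527.9, 35.5, 18.5, 82.8) -> [-0.1668 -0.1525 -0.0216] turn -15.0
```

Call:
play_rows(targets=[[0,0,-0.05,0,0.05],[0,0,-0.093,0,0.05],[-0.04,-0.037,-0.093,-5,0.05],[-0.08,-0.073,-0.093,-10,0.05],[-0.12,-0.11,-0.093,-15,0.05],[-0.167,-0.1525,-0.093,-15,0.05],[-0.167,-0.1525,-0.093,-15,0.05],[-0.167,-0.1525,-0.093,-15,0.05],[-0.167,-0.1525,-0.07,-15,0.05],[-0.167,-0.1525,-0.05,-15,0.05],[-0.167,-0.1525,-0.035,-15,0.05],[-0.167,-0.1525,-0.027,-15,0.05],[-0.167,-0.1525,-0.022,-15,0.05],[-0.167,-0.1525,-0.022,-15,0.05]])

```text
t: 4.53
tcp_pos: [528.1, 35.5, 18.8]
ee_rot: [0.063, 0.998, 0.0, 0.0]
ft_force: [0.4, -1.2, -1.0]
width: 0.687
grasp_force: 33.2
```

Run:
```python
from h import *
plan((527.9,35.5,18.5,82.8),(527.9,35.5,150,82.8)); look("wrist","w2"); print(robot.get_obs()["width"])
```

```text
tcp [528.1  35.5  18.8] yaw 82.8 t 4.525 F [ 0.4 -1.2 -1. ]
(527.9, 35.5, 18.5, 82.8) -> [ 0.0002 -0.0001  0.0003] turn 0.0
(527.9, 35.5, 150, 82.8) -> [ 2.000e-04 -1.000e-04 -1.312e-01] turn 0.0
0.686842325459433
```

View pics/w2.png

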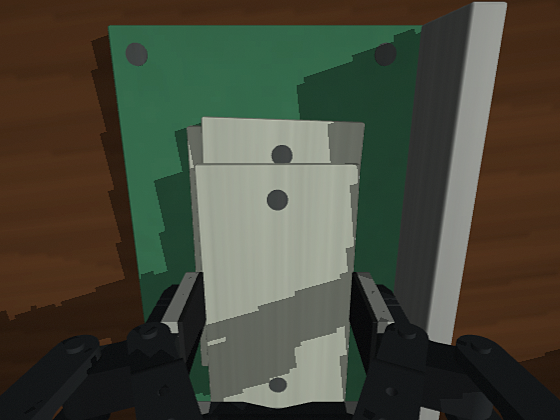

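The held blank is over the stack (165–400 rows) and clear of the side fence, so I release it. Blank B is next.

Call:
play_rows(targets=[[0,0,0.0005,0,0.067],[0,0,0.0005,0,0.067],[0,0,0.0005,0,0.067],[0,0,-0.03,0,0.068],[0,0,-0.08,0,0.077],[0,0,-0.131,0,0.077],[0,0,-0.131,0,0.077]])

```text
t: 5.45
tcp_pos: [530.0, 35.3, 153.7]
ee_rot: [0.063, 0.998, -0.0, 0.004]
ft_force: [0.0, 1.1, -0.5]
width: 0.902
grasp_force: 0.0
```

Run:
```python
from h import *
plan((458.6,-182.2,130,96.8),(458.6,-182.2,10,96.8),(458.6,-182.2,-3,96.8))
```

```text
tcp [530.   35.3 153.7] yaw 82.8 t 5.45 F [ 0.   1.1 -0.5]
(458.6, -182.2, 130, 96.8) -> [ 0.0438 -0.2247  0.0233] turn -14.0
(458.6, -182.2, 10, 96.8) -> [ 0.0447 -0.2247  0.1433] turn -14.0
(458.6, -182.2, -3, 96.8) -> [ 0.0448 -0.2247  0.1563] turn -14.0
```

Call:
play_rows(targets=[[0.011,-0.056,0.0,-4,0.077],[0.022,-0.112,0.0,-8,0.077],[0.033,-0.168,0.01,-14,0.077],[0.043,-0.225,0.02,-14,0.077],[0.043,-0.225,0.06,-14,0.077],[0.043,-0.225,0.1,-14,0.077],[0.043,-0.225,0.13,-14,0.077],[0.043,-0.225,0.14,-14,0.077],[0.043,-0.225,0.14,-14,0.077],[0.043,-0.225,0.14,-14,0.077]])

```text
t: 6.7
tcp_pos: [457.9, -182.7, 10.7]
ee_rot: [-0.06, 0.998, -0.0, 0.001]
ft_force: [0.3, 0.4, 0.6]
width: 0.901
grasp_force: 0.0
```

Run:
```python
from h import *
plan((458.6,-182.2,-3,96.8))
p,d,c=look("top","t1")
w,g=masks(p)
n,l,s,ce=cv2.connectedComponentsWithStats(w.astype(np.uint8))
P=cloud(d,c)
for i in range(1,n):
    if 500<s[i,4]<1500: print("W",ce[i].round(),s[i,4],rect(l==i,5,c),"z",np.median(P[l==i][:,2]).round(1))
```

```text
tcp [ 457.9 -182.7   10.7] yaw 96.8 t 6.7 F [0.3 0.4 0.6]
(458.6, -182.2, -3, 96.8) -> [-0.0008  0.0005  0.0137] turn 0.0
W [164. 182.] 1486 [636.9 275.6 143.8 116.2 -14.2] z 13.7
W [ 31. 195.] 1147 [610.2 594.8 170.2  99.5  68.1] z 36.4
W [428. 181.] 736 [ 662.5 -385.    87.3   63.3  -62.6] z 77.3
W [246. 219.] 696 [518.3  39.3 188.1 129.1  -7.2] z 47.4
W [258. 234.] 1487 [522.2  35.2 132.1  69.6  -7.9] z 24.6
```

Blank A lies in the jig at z=25. I grip B and carry it to the jig.

Call:
play_rows(targets=[[0,0,0.008,0,0.077],[0,0,0.0135,0,0.077],[0,0,0.0135,0,0.07],[0,0,0.0135,0,0.05],[0,0,0.0135,0,0.05],[0,0,0.0135,0,0.05],[0,0,0.0135,0,0.05],[0,0,0.0135,0,0.05]])

```text
t: 7.75
tcp_pos: [457.3, -182.5, -3.7]
ee_rot: [-0.059, 0.998, -0.0, 0.0]
ft_force: [0.0, -0.2, 0.5]
width: 0.686
grasp_force: 32.5
```

Run:
```python
from h import *
plan((527.9,35.5,100,82.8),(527.9,35.5,23.5,82.8))
print(robot.get_obs()["width"],robot.get_obs()["grasp_force"])
```

```text
tcp [ 457.3 -182.5   -3.7] yaw 96.8 t 7.75 F [ 0.  -0.2  0.5]
(527.9, 35.5, 100, 82.8) -> [-0.096   0.208  -0.1037] turn 14.0
(527.9, 35.5, 23.5, 82.8) -> [-0.096   0.208  -0.0272] turn 14.0
0.6861087202934177 32.47549116611481
```

Call:
play_rows(targets=[[0,0,-0.05,0,0.05],[0,0,-0.1,0,0.05],[-0.024,0.052,-0.104,4,0.05],[-0.048,0.104,-0.104,8,0.05],[-0.072,0.156,-0.104,14,0.05],[-0.096,0.208,-0.104,14,0.05],[-0.096,0.208,-0.104,14,0.05],[-0.096,0.208,-0.09,14,0.05],[-0.096,0.208,-0.06,14,0.05],[-0.096,0.208,-0.04,14,0.05],[-0.096,0.208,-0.03,14,0.05],[-0.096,0.208,-0.0265,14,0.05],[-0.096,0.208,-0.0265,14,0.05],[-0.096,0.208,-0.026,14,0.067],[-0.096,0.208,-0.026,14,0.067],[-0.096,0.208,-0.026,14,0.067],[-0.096,0.208,-0.06,14,0.067],[-0.096,0.208,-0.11,14,0.077],[-0.096,0.208,-0.15,14,0.077],[-0.096,0.208,-0.15,14,0.077]])

```text
t: 10.25
tcp_pos: [529.5, 35.5, 149.5]
ee_rot: [0.062, 0.998, -0.0, 0.003]
ft_force: [0.0, -0.2, 0.6]
width: 0.903
grasp_force: 0.0
```

Run:
```python
from h import *
plan((487,-353.8,150,73.4),(487,-353.8,10,73.4))
```

```text
tcp [529.5  35.5 149.5] yaw 82.8 t 10.25 F [ 0.  -0.2  0.6]
(487, -353.8, 150, 73.4) -> [-0.0064 -0.3915 -0.0005] turn 9.4
(487, -353.8, 10, 73.4) -> [-0.0056 -0.3915  0.1395] turn 9.4
```

Call:
play_rows(targets=[[-0.002,-0.06,-0.002,3,0.077],[-0.003,-0.12,-0.002,6,0.077],[-0.005,-0.18,-0.002,9.4,0.077],[-0.006,-0.24,-0.002,9.4,0.077],[-0.007,-0.3,-0.002,9.4,0.077],[-0.007,-0.36,-0.002,9.4,0.077],[-0.007,-0.3915,0.02,9.4,0.077],[-0.007,-0.3915,0.06,9.4,0.077],[-0.007,-0.3915,0.1,9.4,0.077],[-0.007,-0.3915,0.13,9.4,0.077],[-0.007,-0.3915,0.137,9.4,0.077],[-0.007,-0.3915,0.137,9.4,0.077],[-0.007,-0.3915,0.137,9.4,0.077]])

```text
t: 11.88
tcp_pos: [486.5, -354.3, 10.5]
ee_rot: [0.144, 0.99, -0.001, 0.001]
ft_force: [0.4, 0.4, 0.3]
width: 0.903
grasp_force: 0.0
```

Run:
```python
from h import *
plan((487,-353.8,-3.5,73.4))
p,d,c=look("top","t2")
w,g=masks(p)
n,l,s,ce=cv2.connectedComponentsWithStats(w.astype(np.uint8))
P=cloud(d,c)
for i in range(1,n):
    if 300<s[i,4]<1800: print("W",ce[i].round(),s[i,4],rect(l==i,5,c),"z",np.median(P[l==i][:,2]).round(1))
look("wrist","w3")
```

```text
tcp [ 486.5 -354.3   10.5] yaw 73.4 t 11.875 F [0.4 0.4 0.3]
(487, -353.8, -3.5, 73.4) -> [-0.0003  0.0006  0.014 ] turn 0.0
W [162. 182.] 1195 [637.1 276.4 143.8 114.5 -14.2] z 13.9
W [ 31. 195.] 1138 [610.2 594.8 170.2  99.5  68.1] z 36.6
W [428. 181.] 738 [ 663.  -384.6   87.2   62.1  -62.6] z 77.6
W [353. 183.] 419 [ 653.7 -196.7   92.    30.    83.8] z 24.5
W [247. 219.] 676 [518.2  39.5 187.7 129.5  -7.2] z 47.5
W [258. 234.] 1503 [522.5  35.2 132.9  69.7  -7.8] z 29.6
W [411. 263.] 443 [ 456.8 -344.6   62.3   49.7   73.3] z 5.0
```

View pics/t2.png

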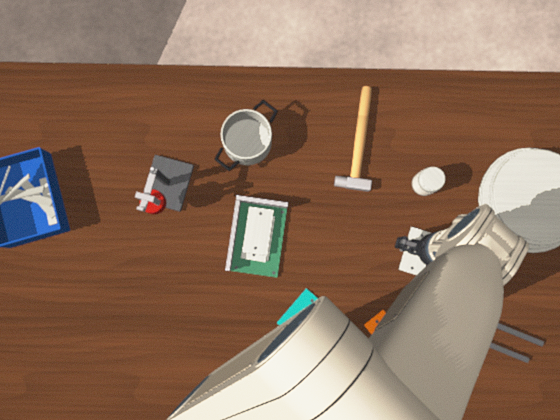

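The stack of four stands in the jig at (258,234) with its top at z≈30. The gripper is over the last blank at (411,263).

Call:
play_rows(targets=[[0,0,0.008,0,0.077],[0,0,0.014,0,0.077],[0,0,0.014,0,0.07],[0,0,0.014,0,0.05],[0,0,0.014,0,0.05],[0,0,0.014,0,0.05],[0,0,0.014,0,0.05],[0,0,0.014,0,0.05]])

```text
t: 12.98
tcp_pos: [486.0, -353.9, -4.6]
ee_rot: [0.144, 0.99, -0.0, 0.0]
ft_force: [-0.4, -0.2, 1.8]
width: 0.692
grasp_force: 33.6
```

Run:
```python
from h import *
plan((527.9,35.5,100,82.8),(527.9,35.5,28,82.8))
```

```text
tcp [ 486.  -353.9   -4.6] yaw 73.4 t 12.975 F [-0.4 -0.2  1.8]
(527.9, 35.5, 100, 82.8) -> [ 0.0709  0.3851 -0.1047] turn -9.4
(527.9, 35.5, 28, 82.8) -> [ 0.0709  0.3852 -0.0327] turn -9.4
```

Call:
play_rows(targets=[[0,0,-0.05,0,0.05],[0,0,-0.105,0,0.05],[0.01,0.055,-0.105,-3,0.05],[0.02,0.11,-0.105,-6,0.05],[0.03,0.165,-0.105,-9.4,0.05],[0.04,0.22,-0.105,-9.4,0.05],[0.051,0.275,-0.105,-9.4,0.05],[0.061,0.33,-0.105,-9.4,0.05],[0.071,0.385,-0.105,-9.4,0.05],[0.071,0.385,-0.105,-9.4,0.05],[0.071,0.385,-0.08,-9.4,0.05],[0.071,0.385,-0.05,-9.4,0.05],[0.071,0.385,-0.035,-9.4,0.05],[0.071,0.385,-0.0315,-9.4,0.05],[0.071,0.385,-0.031,-9.4,0.05],[0.071,0.385,-0.031,-9.4,0.067],[0.071,0.385,-0.031,-9.4,0.067],[0.071,0.385,-0.031,-9.4,0.067],[0.071,0.385,-0.08,-9.4,0.067],[0.071,0.385,-0.13,-9.4,0.067]])

```text
t: 15.48
tcp_pos: [527.3, 35.5, 126.3]
ee_rot: [0.063, 0.998, 0.0, -0.001]
ft_force: [1.1, 0.7, -0.2]
width: 0.782
grasp_force: 0.0
```

Call:
play_rows(targets=[[0,-0.02,-0.04,10,0.06],[0,-0.04,-0.04,20,0.06],[0,-0.06,-0.04,30,0.06],[0,-0.08,-0.04,40,0.06],[0,-0.08,-0.04,50,0.06],[0,-0.08,-0.04,60,0.06],[0,-0.08,-0.04,70,0.06],[0,-0.08,-0.04,80,0.06],[0,-0.08,-0.04,90,0.06],[0,-0.08,-0.04,90,0.06],[0,-0.08,-0.04,90,0.06]])

```text
t: 16.85
tcp_pos: [517.7, -43.9, 165.4]
ee_rot: [0.749, 0.663, 0.0, 0.0]
ft_force: [0.1, 0.1, -0.4]
width: 0.706
grasp_force: 0.0
```

```bash
cat >> h.py <<'E'
JO=np.array([516.,37.]); JY=-7.2
def J(x,y):
    a=np.radians(JY); return JO+np.array([np.cos(a)*x-np.sin(a)*y,np.sin(a)*x+np.cos(a)*y])
def toJ(P):
    a=np.radians(JY); d=P[...,:2]-JO
    return np.stack([np.cos(a)*d[...,0]+np.sin(a)*d[...,1],-np.sin(a)*d[...,0]+np.cos(a)*d[...,1],P[...,2]],-1)
E
python3 - <<'E'
from h import *
o=robot.get_obs();print(o["q"].round(2),o["width"]);plan((*J(12,-48),7.5,-7.2))
p,d,c=look("wrist","w4")
Q=toJ(cloud(d,c)); np.savez("/tmp/w4.npz",p=p,Q=Q)
f=(Q[...,2]>42)&(Q[...,2]<55)&(abs(Q[...,0])<100)&(Q[...,1]>-40)&(Q[...,1]<75)
print("fence z",np.median(Q[f],0), "x",np.percentile(Q[f][:,0],[1,99]),"y",np.percentile(Q[f][:,1],[1,99]))
for k in range(1,6):
    z=10+5*k; m=(abs(Q[...,2]-z)<1.5)&(abs(Q[...,0])<79)&(abs(Q[...,1])<50); 
    if m.sum()>50: print(z,m.sum(),np.percentile(Q[m][:,0],[1,99]).round(1),np.percentile(Q[m][:,1],[1,99]).round(1))
E
```

```text
[-0.25  0.24 -0.18  1.15  0.    1.45] 0.7063459459907435
tcp [517.7 -43.9 165.4] yaw -7.0 t 16.85 F [ 0.1  0.1 -0.4]
(np.float64(521.8893812046871), np.float64(-12.125504465866584), 7.5, -7.2) -> [0.0321 0.0003 0.1579] turn 0.2
fence z [83.37842879 15.70960253 47.78574237] x [-68.03204261  89.89389047] y [-38.93231085  51.56560504]
15 541 [-53.3  54.6] [-35.8 -29.4]
20 1540 [-56.9 -43.5] [-28.2  30.6]
35 14133 [-39.4  68. ] [-30.1  28.5]
```

View pics/w4.png

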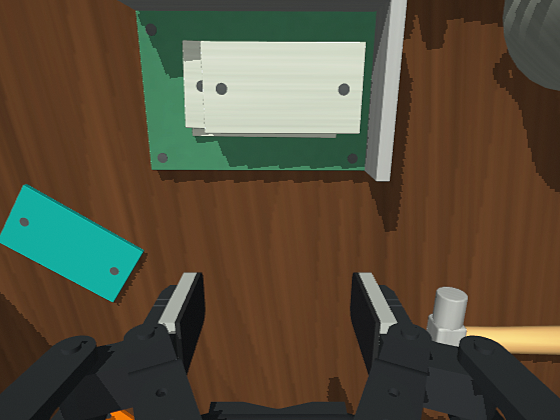

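Jig frame is confirmed: top blank at x -39..68, y -30..28, z 35, and fence inner faces at about 80 and 52. I lower in front of the open side.

Call:
play_rows(targets=[[0.028,0,0.03,0.2,0.06],[0.028,0,0.08,0.2,0.06],[0.028,0,0.12,0.2,0.06],[0.028,0,0.145,0.2,0.06],[0.028,0,0.152,0.2,0.06],[0.028,0,0.155,0.2,0.06],[0.028,0,0.1575,0.2,0.06],[0.028,0,0.1575,0.2,0.06],[0.028,0,0.1575,0.2,0.06]])

```text
t: 18.02
tcp_pos: [521.5, -16.2, 8.3]
ee_rot: [0.751, 0.66, 0.0, 0.0]
ft_force: [-0.1, 0.2, 0.2]
width: 0.702
grasp_force: 0.0
```

Run:
```python
from h import *
o=robot.get_obs();print(toJ(o["tcp_pos"]),o["ft_force"],o["width"])
```

```text
[ 12.13234458 -52.11441958   8.32544903] [-0.07708864  0.15367058  0.1978331 ] 0.7016189582115461
```

Lowering in small steps until the tips touch the base.

Call:
play_rows(targets=[[0,0,0.001,0,0.06],[0,0,0.002,0,0.06],[0,0,0.002,0,0.06],[0,0,0.002,0,0.06]])

```text
t: 18.52
tcp_pos: [521.2, -16.2, 5.8]
ee_rot: [0.751, 0.66, -0.0, -0.0]
ft_force: [-0.2, 0.2, -0.5]
width: 0.704
grasp_force: 0.0
```

Call:
play_rows(targets=[[0,0,0.001,0,0.06],[0,0,0.0015,0,0.06],[0,0,0.0015,0,0.06],[0,0,0.0015,0,0.06]])

```text
t: 19.02
tcp_pos: [521.2, -16.2, 4.9]
ee_rot: [0.751, 0.66, 0.0, 0.0]
ft_force: [-2.5, 0.6, 8.4]
width: 0.707
grasp_force: 4.6
```

Contact comes at TCP z≈5. I lift 1.5 mm and push toward the side fence.

Call:
play_rows(targets=[[0,0,-0.002,0,0.06],[0.004,0,-0.002,0,0.06],[0.008,0,-0.002,0,0.06],[0.011,0,-0.002,0,0.06],[0.014,0,-0.002,0,0.06],[0.017,0,-0.002,0,0.06],[0.02,0,-0.002,0,0.06],[0.023,0,-0.002,0,0.06],[0.026,0,-0.002,0,0.06],[0.028,0,-0.002,0,0.06],[0.03,0,-0.002,0,0.06],[0.03,0,-0.002,0,0.06]])

```text
t: 20.52
tcp_pos: [525.1, 13.8, 6.3]
ee_rot: [0.751, 0.66, 0.0, -0.0]
ft_force: [-0.0, 0.0, -0.5]
width: 0.7
grasp_force: 0.1
```

Call:
play_rows(targets=[[0.001,0,0,0,0.06],[0.002,0,0,0,0.06],[0.002,0,0,0,0.06]])

```text
t: 20.9
tcp_pos: [525.4, 15.6, 6.3]
ee_rot: [0.751, 0.66, 0.0, 0.0]
ft_force: [0.4, -1.5, 0.2]
width: 0.699
grasp_force: 0.6
```

Call:
play_rows(targets=[[0.001,0,0,0,0.06],[0.0015,0,0,0,0.06],[0.0015,0,0,0,0.06]])

```text
t: 21.28
tcp_pos: [525.4, 16.5, 6.3]
ee_rot: [0.751, 0.66, -0.001, 0.0]
ft_force: [-0.9, -5.4, 0.7]
width: 0.698
grasp_force: 2.8
```

Run:
```python
from h import *
o=robot.get_obs();print(toJ(o["tcp_pos"]),o["ft_force"])
p,d,c=look("wrist","w5")
Q=toJ(cloud(d,c))
for k in range(1,6):
    z=10+5*k; m=(abs(Q[...,2]-z)<1.5)&(abs(Q[...,0])<79)&(abs(Q[...,1])<51); 
    if m.sum()>50: print(z,m.sum(),np.percentile(Q[m][:,0],[1,99]).round(1),np.percentile(Q[m][:,1],[1,99]).round(1))
```

```text
[ 11.93426509 -19.19834365   6.28124992] [-0.91211537 -5.35235977  0.67769276]
15 75 [-19.   41.5] [-30.5 -19.8]
20 4250 [-56.4  41.3] [-25.3  48.6]
25 131 [-18.9  41.6] [-30.3 -14.4]
30 305 [-32.1  54.5] [-30.1 -11.7]
35 61082 [-38.9  68.3] [-8.3 50. ]
```

View pics/w5.png

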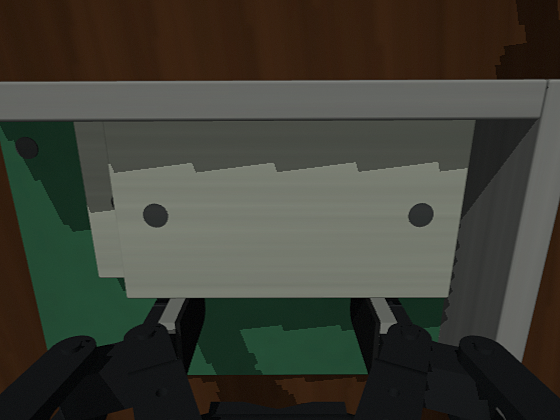

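All blanks' sides look flush against the side fence, with TCP at jig y=-19.2 as predicted. Next is the end tap.

Call:
play_rows(targets=[[-0.02,0,0,0,0.06],[-0.03,0,-0.02,0,0.06],[-0.03,0,-0.07,0,0.06],[-0.02,0,-0.11,-10,0.04],[0,-0.02,-0.11,-20,0.024],[0.02,-0.05,-0.11,-30,0.024],[0.039,-0.08,-0.11,-40,0.024],[0.039,-0.088,-0.11,-50,0.024],[0.039,-0.088,-0.11,-60,0.024],[0.039,-0.088,-0.11,-70,0.024],[0.039,-0.088,-0.11,-80,0.024],[0.039,-0.088,-0.11,-90,0.024],[0.039,-0.088,-0.11,-90,0.024],[0.039,-0.088,-0.11,-90,0.024]])

```text
t: 23.08
tcp_pos: [443.2, 67.2, 116.3]
ee_rot: [0.066, 0.998, 0.0, 0.0]
ft_force: [0.7, 0.2, 0.9]
width: 0.276
grasp_force: 0.0
```

Run:
```python
from h import *
o=robot.get_obs();print(toJ(o["tcp_pos"]),o["ft_force"],o["width"]);plan((*J(-76,20),16,82.8))
p,d,c=look("top","t3"); Q=toJ(cloud(d,c))
for k in range(1,6):
    z=10+5*k; m=(abs(Q[...,2]-z)<1.5)&(abs(Q[...,0])<79)&(abs(Q[...,1])<51); 
    if m.sum()>20: print(z,m.sum(),np.percentile(Q[m][:,0],[1,99]).round(1),np.percentile(Q[m][:,1],[1,99]).round(1))
```

```text
[-76.00212929  20.82296226 116.30783054] [0.65250926 0.15137127 0.93381756] 0.27637712185676994
tcp [443.2  67.2 116.3] yaw 82.4 t 23.075 F [0.7 0.2 0.9]
(np.float64(443.10594737138575), np.float64(66.36761977717669), 16, 82.8) -> [-0.     -0.0009  0.1003] turn -0.4
15 112 [-77.6  78.4] [-50.3  36.2]
30 33 [ 3.2 61.6] [-8.8 48.5]
35 303 [ 0.4 68.9] [-7.9 50.2]
```

Call:
play_rows(targets=[[0,-0.001,0.05,-0.4,0.024],[0,-0.001,0.085,-0.4,0.024],[0,-0.001,0.098,-0.4,0.024],[0,-0.001,0.102,-0.4,0.024],[0,-0.001,0.104,-0.4,0.024],[0,-0.001,0.104,-0.4,0.024],[0,-0.001,0.104,-0.4,0.024]])

```text
t: 24.0
tcp_pos: [443.6, 66.1, 12.9]
ee_rot: [0.061, 0.998, 0.0, 0.001]
ft_force: [0.1, 0.4, -0.0]
width: 0.281
grasp_force: 0.0
```

Call:
play_rows(targets=[[0,0,0.001,0,0.024],[0,0,0.0015,0,0.024],[0,0,0.0015,0,0.024]])

```text
t: 24.38
tcp_pos: [443.1, 66.1, 10.7]
ee_rot: [0.061, 0.998, 0.0, -0.0]
ft_force: [1.4, 0.4, 1.1]
width: 0.282
grasp_force: 0.0
```

Call:
play_rows(targets=[[0,0,-0.001,0,0.024],[-0.004,0,-0.001,0,0.024],[-0.008,0,-0.001,0,0.024],[-0.011,0,-0.001,0,0.024],[-0.014,0,-0.001,0,0.024],[-0.017,0,-0.001,0,0.024],[-0.02,0,-0.001,0,0.024],[-0.023,0,-0.001,0,0.024],[-0.026,0,-0.001,0,0.024],[-0.028,0,-0.001,0,0.024],[-0.03,0,-0.001,0,0.024],[-0.032,0,-0.001,0,0.024],[-0.032,0,-0.001,0,0.024]])

```text
t: 26.0
tcp_pos: [475.2, 62.1, 11.8]
ee_rot: [0.061, 0.998, 0.0, 0.0]
ft_force: [0.2, 0.7, -0.1]
width: 0.282
grasp_force: 0.2
```

Call:
play_rows(targets=[[-0.001,0,0,0,0.024],[-0.002,0,0,0,0.024],[-0.002,0,0,0,0.024]])

```text
t: 26.38
tcp_pos: [477.0, 61.9, 11.8]
ee_rot: [0.061, 0.998, 0.0, 0.0]
ft_force: [-1.5, -0.2, 0.2]
width: 0.28
grasp_force: 0.6
```

Call:
play_rows(targets=[[-0.0005,0,0,0,0.024],[-0.001,0,0,0,0.024],[-0.001,0,0,0,0.024]])

```text
t: 26.75
tcp_pos: [477.9, 61.8, 11.8]
ee_rot: [0.061, 0.998, 0.0, 0.0]
ft_force: [-1.7, -0.2, 0.9]
width: 0.283
grasp_force: 0.7
```

Call:
play_rows(targets=[[-0.0005,0,0,0,0.024],[-0.001,0,0,0,0.024],[-0.001,0,0,0,0.024]])

```text
t: 27.12
tcp_pos: [478.5, 61.7, 11.7]
ee_rot: [0.061, 0.998, 0.0, -0.0]
ft_force: [-3.4, -0.3, 1.1]
width: 0.283
grasp_force: 1.7
```

Call:
play_rows(targets=[[-0.0005,0,0,0,0.024],[-0.001,0,0,0,0.024],[-0.001,0,0,0,0.024]])

```text
t: 27.5
tcp_pos: [478.5, 61.7, 11.5]
ee_rot: [0.061, 0.998, 0.0, -0.001]
ft_force: [-6.5, 0.5, 3.7]
width: 0.286
grasp_force: 3.6
```

Run:
```python
from h import *
o=robot.get_obs();print(toJ(o["tcp_pos"]),o["ft_force"],o["width"])
```

```text
[-40.2520722   19.8069465   11.50020146] [-6.51117216  0.45787144  3.7105699 ] 0.2856307179697156
```

The stack is tight against the end fence. I retract and look from above.

Call:
play_rows(targets=[[0.015,0,-0.001,0,0.024],[0.025,0,-0.02,0,0.024],[0.025,0,-0.07,0,0.024],[0.02,0,-0.12,0,0.024],[-0.03,0,-0.16,0,0.024],[-0.08,0,-0.16,0,0.024],[-0.13,0,-0.16,0,0.024],[-0.14,0,-0.16,0,0.06],[-0.14,0,-0.16,0,0.06],[-0.14,0,-0.16,0,0.06]])

```text
t: 28.75
tcp_pos: [617.7, 44.8, 172.1]
ee_rot: [0.061, 0.998, 0.0, -0.0]
ft_force: [-0.1, 0.2, -0.5]
width: 0.703
grasp_force: 0.0
```

```bash
cat >> h.py <<'E'
def stackcheck(n,cam="wrist"):
    o=robot.get_obs(); print(toJ(o["tcp_pos"]).round(1),o["t"])
    p,d,c=look(cam,n); Q=toJ(cloud(d,c)); np.savez("/tmp/last.npz",p=p,Q=Q)
    for k in range(0,6):
        z=10+5*k; m=(abs(Q[...,2]-z)<1.5)&(Q[...,0]<78)&(Q[...,0]>-88)&(Q[...,1]<50)&(Q[...,1]>-60)
        if m.sum()>20: print(z,m.sum(),np.percentile(Q[m][:,0],[1,99]).round(1),np.percentile(Q[m][:,1],[1,99]).round(1))
E
python3 - <<'E'
from h import *
stackcheck("w6")
E
```

```text
[ 99.9  20.5 172.1] 28.75
10 10969 [-41.   76.5] [-59.5  41.8]
35 12773 [-29.1  76.9] [-7.8 49.4]
```

View pics/w6.png

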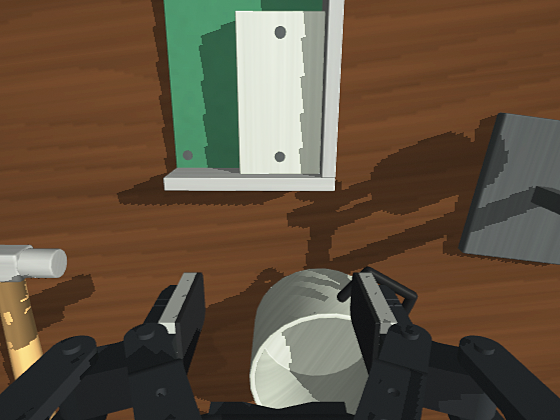

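The stack is square: one white face at columns 237–325, 35 mm top, edges x -29 and y -8 (ideal -30/-8), nothing protruding. Next I look at the weight.

Run:
```python
from h import *
plan((617,45,290,82.8),(665,249,290,75))
```

```text
tcp [617.7  44.8 172.3] yaw 83.0 t 28.8 F [-0.2 -0.4 -0.2]
(617, 45, 290, 82.8) -> [ 7.000e-04  1.000e-04 -1.177e-01] turn 0.2
(665, 249, 290, 75) -> [-0.0222  0.2084 -0.1177] turn 8.0
```

Call:
play_rows(targets=[[0,0,-0.06,2,0.06],[0,0,-0.118,4,0.06],[-0.006,0.05,-0.118,8,0.06],[-0.011,0.1,-0.118,8,0.06],[-0.016,0.15,-0.118,8,0.06],[-0.022,0.208,-0.118,8,0.06],[-0.022,0.208,-0.118,8,0.06],[-0.022,0.208,-0.118,8,0.06],[-0.022,0.208,-0.118,8,0.06]])

```text
t: 29.92
tcp_pos: [665.6, 247.2, 290.6]
ee_rot: [0.131, 0.991, 0.0, 0.0]
ft_force: [0.3, 0.8, 0.2]
width: 0.699
grasp_force: 0.0
```

Run:
```python
from h import *
print(robot.get_obs()["tcp_pos"])
p,d,c=look("wrist","w7"); P=cloud(d,c)
h=cv2.cvtColor(p,cv2.COLOR_RGB2HSV); red=((h[...,0]<8)|(h[...,0]>172))&(h[...,1]>140)&(h[...,2]>70)
R=P[red]; m=abs(R[:,2]-104)<3; print("red top",m.sum(),cv2.minEnclosingCircle(R[m][:,:2].astype(np.float32)),np.median(R[:,2]))
H=P.reshape(-1,3); near=(abs(H[:,0]-600)<90)&(abs(H[:,1]-270)<60)
for a,b in((156,163),(164,171),(172,180)):
    m=near&(H[:,2]>a)&(H[:,2]<b); print(a,m.sum(),cv2.minAreaRect(H[m][:,:2].astype(np.float32)) if m.sum()>10 else "")
```

```text
[665.55787888 247.20603253 290.59351868]
red top 1370 ((588.0529174804688, 275.7480163574219), 27.641904830932617) 103.85205167312213
156 2298 ((609.2586669921875, 270.43499755859375), (14.020575523376465, 91.3019027709961), 75.84588623046875)
164 1163 ((579.5678100585938, 277.9369812011719), (39.60053253173828, 30.076900482177734), 76.11981201171875)
172 242 ((562.3980102539062, 282.2159423828125), (13.20003604888916, 5.937867641448975), 75.85807037353516)
```

View pics/w7.png

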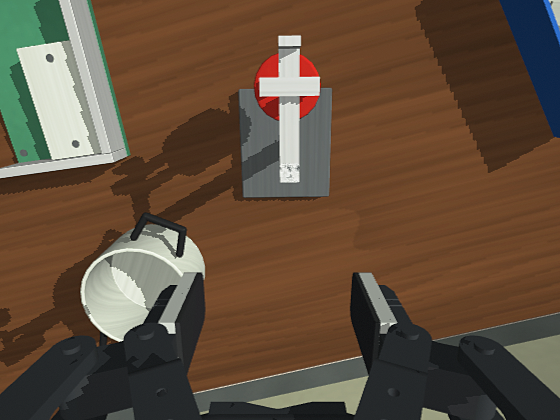

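Hook axis lies at yaw -14.1° with its tip at (562,282). The weight is at (587,276), its crossbar in the picture at (288,87). I approach with jaws across the loop bars.

Run:
```python
from h import *
plan((587,276,290,75.9),(587,276,120,75.9))
```

```text
tcp [665.7 247.1 290.6] yaw 74.9 t 29.975 F [-0.1  0.5  0.1]
(587, 276, 290, 75.9) -> [0.0835 0.0075 0.0005] turn -1.0
(587, 276, 120, 75.9) -> [0.0836 0.0075 0.1705] turn -1.0
```

Call:
play_rows(targets=[[0.05,0.005,0,-1,0.07],[0.0835,0.0075,0,-1,0.07],[0.0835,0.0075,0,-1,0.07],[0.0835,0.0075,0.04,-1,0.07],[0.0835,0.0075,0.08,-1,0.07],[0.0835,0.0075,0.12,-1,0.07],[0.0835,0.0075,0.15,-1,0.07],[0.0835,0.0075,0.17,-1,0.07],[0.0835,0.0075,0.17,-1,0.07],[0.0835,0.0075,0.17,-1,0.07]])

```text
t: 31.22
tcp_pos: [588.1, 276.7, 120.8]
ee_rot: [0.122, 0.993, 0.0, 0.001]
ft_force: [-0.5, -0.7, -0.3]
width: 0.818
grasp_force: 0.0
```

Call:
play_rows(targets=[[0,0,0,0,0.045],[0,0,0,0,0.03],[0,0,0,0,0.03],[0,0,0,0,0.03],[0,0,0,0,0.03],[0,0,0,0,0.03],[0,0,0,0,0.03]], newtons=70)

```text
t: 32.1
tcp_pos: [587.7, 277.2, 121.0]
ee_rot: [0.122, 0.993, 0.0, 0.001]
ft_force: [0.2, -1.3, 6.7]
width: 0.46
grasp_force: 70.6
```

Call:
play_rows(targets=[[0,0,-0.01,0,0.03],[0,0,-0.02,0,0.03],[0,0,-0.03,0,0.03],[0,0,-0.03,0,0.03],[0,0,-0.03,0,0.03]])

```text
t: 32.72
tcp_pos: [587.0, 277.1, 149.5]
ee_rot: [0.122, 0.993, -0.0, -0.0]
ft_force: [0.3, 0.2, -6.4]
width: 0.457
grasp_force: 71.1
```

Run:
```python
from h import *
o=robot.get_obs();print(o["width"],o["grasp_force"]);plan((470,250,150,80))
p,d,c=look("top","t4"); P=cloud(d,c)[140:230,100:220].reshape(-1,3)
stackcheck("t4b","top")
```

```text
0.45662010398845554 71.11743450164795
tcp [587.  277.1 149.5] yaw 76.0 t 32.725 F [ 0.3  0.2 -6.4]
(470, 250, 150, 80) -> [ 0.107  -0.0546 -0.0004] turn -4.0
[ 40.3 247.1 149.3] 32.775
10 916 [-86.5  74.9] [-59.1  47.7]
15 216 [-87.   76.1] [-58.2  48.4]
30 54 [-29.4  74.7] [-8.9 49.2]
35 495 [-29.2  77.1] [-8.2 49.5]
```

Call:
play_rows(targets=[[0.03,0,-0.03,0,0.03],[0.06,0,-0.03,0,0.03],[0.09,0,-0.03,0,0.03],[0.12,0,-0.03,0,0.03],[0.12,0,-0.05,0,0.03],[0.12,0,-0.05,0,0.03],[0.12,0,-0.05,0,0.03]])

```text
t: 33.7
tcp_pos: [470.8, 306.0, 199.1]
ee_rot: [0.122, 0.993, -0.0, -0.0]
ft_force: [0.2, 0.1, -6.3]
width: 0.451
grasp_force: 87.5
```

Run:
```python
from h import *
print(J(25,22)); plan((*J(25,22),200,82.8),(*J(25,22),90,82.8),(*J(25,22),87,82.8))
stackcheck("t5","top")
```

```text
[543.56019867  55.69319259]
tcp [470.8 306.  199.1] yaw 76.0 t 33.7 F [ 0.2  0.1 -6.3]
(np.float64(543.5601986712767), np.float64(55.693192589810906), 200, 82.8) -> [-0.1311 -0.2253 -0.0009] turn -6.8
(np.float64(543.5601986712767), np.float64(55.693192589810906), 90, 82.8) -> [-0.1312 -0.2253  0.1091] turn -6.8
(np.float64(543.5601986712767), np.float64(55.693192589810906), 87, 82.8) -> [-0.1312 -0.2253  0.1121] turn -6.8
[-78.5 261.2 199.1] 33.7
10 918 [-87.1  75.1] [-59.1  48.4]
15 210 [-85.6  76.1] [-58.3  46.9]
30 45 [-29.6  76.5] [-8.7 49. ]
35 503 [-28.7  76.6] [-7.2 49.3]
```

View pics/t5.png

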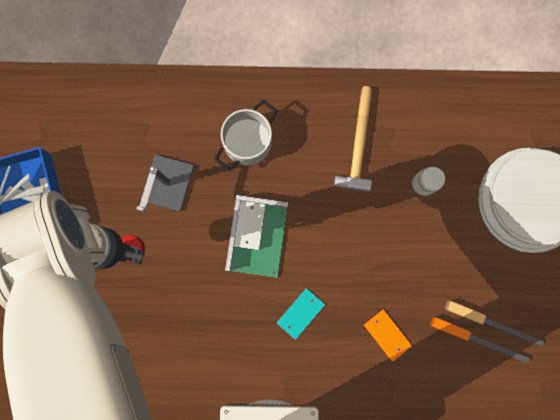

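The weight is off the hook and the stack still sits square in the corner at (251,222). I carry the weight over.

Call:
play_rows(targets=[[-0.03,-0.05,0,-2,0.03],[-0.06,-0.1,0,-4,0.03],[-0.09,-0.15,0,-6.8,0.03],[-0.11,-0.19,0,-6.8,0.03],[-0.125,-0.215,0,-6.8,0.03],[-0.131,-0.2253,0,-6.8,0.03],[-0.131,-0.2253,0,-6.8,0.03],[-0.131,-0.2253,0.03,-6.8,0.03],[-0.131,-0.2253,0.06,-6.8,0.03],[-0.131,-0.2253,0.08,-6.8,0.03],[-0.131,-0.2253,0.095,-6.8,0.03],[-0.131,-0.2253,0.103,-6.8,0.03],[-0.131,-0.2253,0.105,-6.8,0.03],[-0.131,-0.2253,0.105,-6.8,0.03],[-0.131,-0.2253,0.105,-6.8,0.03]])

```text
t: 35.62
tcp_pos: [543.8, 55.8, 95.4]
ee_rot: [0.063, 0.998, 0.0, 0.001]
ft_force: [-0.1, 0.2, -6.3]
width: 0.455
grasp_force: 87.3
```

Run:
```python
from h import *
plan((*J(25,22),88,82.8)); stackcheck("w8")
```

```text
tcp [543.8  55.8  95.4] yaw 82.8 t 35.625 F [-0.1  0.2 -6.3]
(np.float64(543.5601986712767), np.float64(55.693192589810906), 88, 82.8) -> [ 0.0002 -0.0002  0.0074] turn 0.0
[25.2 22.2 95.4] 35.625
10 31284 [-87.1  70.6] [-59.3  48.3]
15 99 [-30.2 -29.9] [-7.  49.4]
20 97 [-30.1 -29.9] [-7.4 48.8]
25 100 [-30.2 -29.9] [-7.4 49.3]
30 98 [-30.2 -29.9] [-7.3 49.2]
35 8129 [-30.   23.8] [-8.  49.6]
```

View pics/w8.png

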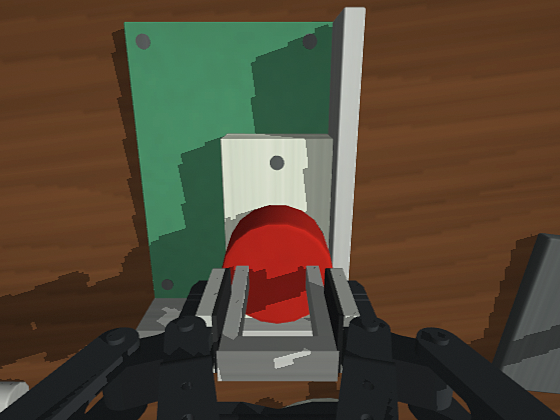

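All five layers end at x=-30, so the stack is exactly square. I lower the weight to contact.

Call:
play_rows(targets=[[0,0,0.003,0,0.03],[0,0,0.006,0,0.03],[0,0,0.0075,0,0.03],[0,0,0.0075,0,0.03],[0,0,0.0075,0,0.03]])

```text
t: 36.3
tcp_pos: [544.7, 55.7, 93.7]
ee_rot: [0.063, 0.998, -0.0, 0.004]
ft_force: [-19.1, -0.3, 53.4]
width: 0.454
grasp_force: 93.4
```

Call:
play_rows(targets=[[0,0,0.0005,0,0.03],[0,0,0.001,0,0.03],[0,0,0.001,0,0.03]])

```text
t: 36.67
tcp_pos: [545.0, 55.5, 93.5]
ee_rot: [0.063, 0.998, -0.0, 0.005]
ft_force: [-20.0, -0.5, 61.0]
width: 0.452
grasp_force: 94.3
```

Contact came earlier than expected, because the loop sits lower in the jaws. I back off to unload before opening.

Call:
play_rows(targets=[[0,0,-0.004,0,0.03],[0,0,-0.007,0,0.03],[0,0,-0.0075,0,0.03],[0,0,-0.0075,0,0.03]])

```text
t: 37.17
tcp_pos: [543.5, 55.9, 93.9]
ee_rot: [0.063, 0.998, 0.0, 0.0]
ft_force: [-2.9, 0.3, 4.7]
width: 0.454
grasp_force: 88.4
```

Run:
```python
from h import *
plan((*J(25,22),88,82.8)); stackcheck("w9"); print(robot.get_obs()["ee_rot"])
```

```text
tcp [543.5  55.9  93.9] yaw 82.8 t 37.175 F [-2.9  0.3  4.7]
(np.float64(543.5601986712767), np.float64(55.693192589810906), 88, 82.8) -> [-0.     -0.0002  0.0059] turn 0.0
[25.  22.2 93.9] 37.175
10 31671 [-87.2  70.7] [-59.3  48.3]
15 84 [-30.2 -29.8] [-7.4 48.7]
20 100 [-30.1 -29.8] [-7.4 49.2]
25 98 [-30.1 -29.8] [-6.6 49.2]
30 71 [-30.2 -29.9] [-5.8 48.7]
35 8055 [-30.   25.2] [-7.9 49.5]
[ 6.25998616e-02  9.98038703e-01 -1.74871890e-06  6.94445015e-05]
```

Call:
play_rows(targets=[[0,0,-0.0005,0,0.042],[0,0,-0.0005,0,0.05],[0,0,-0.0005,0,0.06],[0,0,-0.0005,0,0.065],[0,0,-0.0005,0,0.065],[0,0,-0.0005,0,0.065],[0,0,-0.03,0,0.065],[0,0,-0.07,0,0.065],[0,0,-0.12,0,0.065],[0,0,-0.17,0,0.065],[0,0,-0.2,0,0.065],[0,0,-0.2,0,0.065]])

```text
t: 38.72
tcp_pos: [544.2, 55.8, 296.1]
ee_rot: [0.063, 0.998, 0.0, 0.002]
ft_force: [-0.6, 0.3, -0.3]
width: 0.761
grasp_force: 0.0
```

Call:
play_rows(targets=[[-0.05,0,0,0,0.065],[-0.08,0,0,0,0.065],[-0.08,0,0,0,0.065],[-0.08,0,0,0,0.065],[-0.08,0,0,0,0.065]])

```text
t: 39.35
tcp_pos: [622.0, 46.1, 294.0]
ee_rot: [0.063, 0.998, -0.0, 0.0]
ft_force: [-0.1, -0.1, 0.5]
width: 0.761
grasp_force: 0.0
```

Run:
```python
from h import *
stackcheck("w10"); z=np.load("/tmp/last.npz");p,Q=z["p"],z["Q"]
h=cv2.cvtColor(p,cv2.COLOR_RGB2HSV); red=((h[...,0]<8)|(h[...,0]>172))&(h[...,1]>140)&(h[...,2]>60)
R=Q[red]; m=abs(R[:,2]-69)<2.5; print("red top",m.sum(),cv2.minEnclosingCircle(R[m][:,:2].astype(np.float32)),np.percentile(R[m][:,2],[2,50,98]))
```

```text
[104.   22.3 294. ] 39.35
10 7802 [-61.7  76. ] [-59.4  47.6]
35 3397 [-29.3  77.1] [-7.8 49.6]
red top 1889 ((32.20375061035156, 22.25458335876465), 27.603193283081055) [67.21854145 68.95488423 70.66999224]
```

View pics/w10.png

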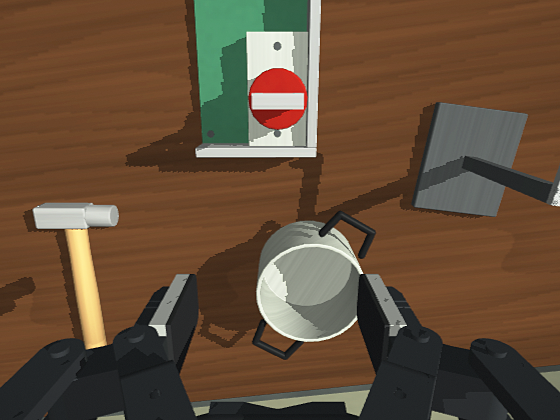

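The weight stands upright at jig (32,22), 7 mm off the middle and within tolerance. The stack is still square and nothing is touched, so I hand in.

Run:
```python
from h import *
z=np.load("/tmp/last.npz");p,Q=z["p"],z["Q"]
h=cv2.cvtColor(p,cv2.COLOR_RGB2HSV); red=((h[...,0]<8)|(h[...,0]>172))&(h[...,1]>140)&(h[...,2]>60)
R=Q[red]; R=R[abs(R[:,2]-69)<4]
s=np.linalg.lstsq(np.c_[R[:,:2],np.ones(len(R))],R[:,2],rcond=None)[0]; print("tilt",s[:2])
if abs(s[:2]).max()<0.06: print(robot.close_job())
```

```text
tilt [0.00188039 0.00242725]
the job is handed in; nothing more can be done
None
```

I handed the job in: all five blanks are stacked square against both fences, and the red weight stands upright on the stack 7 mm off its middle, but the hand-in gave no pass or fail result.

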